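# Size a hose sleeve on the step gauge and file it

### The arm

A 6-joint arm with a two-finger parallel gripper is mounted at the origin on the work surface. World frame = base frame: x ahead of the robot, y to its left, z up, the work surface at z = 0. Lengths are in m, angles in rad, forces in N, time in s.
With the tool pointing down it reaches from about 0.3 to 0.775 m from the base axis. Payload 14.6 kg.
Tool frame: the origin (TCP) lies at the centre of the arm's flange, where the gripper is bolted on; the fingertips stand 199 mm ahead of it and the grasp point (between the pads) lies 180 mm ahead of it; z points along the fingers, y is the line along which they close (so a half turn about z gives the same grasp; the last joint's range is limited). The gripper opens to 94 mm and grips with 3 to 60 N. Pads are 16 mm wide; open, the fingers measure 119 mm over their backs; the gripper's body (75 mm by 177 mm) begins 78 mm behind the grasp point.
Start: joints at [-1.27, 0.3, 1.521, -0, 1.321, -0.067], TCP at [0.198, -0.513, 0.405] pointing down, gripper open.
Joint ranges: [-3.03, 3.03], [-0.79, 2.21], [0.23, 2.52], [-1.04, 4.18], [0, 3.07], [-2.55, 2.55]. Speed limits (rad/s): [2.22, 2.22, 2.57, 3.14, 3.14, 3.14].

### API

Orientations are given as [roll, pitch, yaw] about the fixed x, y, z axes, in that order (R = Rz(yaw) Ry(pitch) Rx(roll)).
In Python, from station import ctrl gives the robot as it stands. The module is installed in compiled form; this text tells all that it offers.
- The arm moves only by the tool servo_tool, never from a script. Its argument "motion" is a list of rows, each a list of 5 numbers: the closure, from 0 (fully open) to 1 (shut), then the shift along the world's x, y, z in cm, then the turn about the world's z in degrees. A call has 1 to 20 rows; each row is the pose to reach, as a shift and turn from the pose commanded when the call began; what a row does not reach only later rows make up. A row lasts 1/8 s, in which the tool goes at most 62.5 mm and 10.7 degrees, less where a joint would pass 70% of its speed; a pose out of reach is approached as far as the arm can. A call with a gripper value outside its range is refused whole. The fingers move at their own pace and stop on an object; "squeeze" is the grip in N (left out, the last holds). Time passes only in rows, so rows that repeat a pose let the fingers close. It gives the time, the measured TCP pose, the force, the opening and the grip force at its end, in the units of the state.
- ctrl.get_obs(): the state, without advancing time (a new reading comes with each control period).
- ctrl.camera(name): name is "scene" or "top" or "wrist"; returns a dict with "image" (480x640x3 uint8, red, green, blue), "fx", "fy", "cx", "cy" (pixels), "camera_from_world" (4x4, takes a point from world to camera coordinates); the wrist camera has in their place "hand_eye" (4x4, takes a point from camera to tool coordinates, whose origin is the TCP and whose axes are the flange's). Camera axes: x right, y up, looking along -z (the intrinsics and any distortion apply to the point x, -y, -z); pixel columns grow to the right and rows downward; lengths in m; the calibration is good to about 2 mm. A picture is of the moment at which its call begins: read the wrist's pose just before it. There is no depth.
- ctrl.hand_in(): hands the job in; it is judged then, once.
The state is a dict: "time_s": time; "qpos": joint angles; "joint_vel": joint speeds; "tau": joint torques, N m; "ee_pos": TCP position; "eef_rot": TCP orientation; "force": force on the tool from outside, world axes, zero at the start; "moment": the same for the moment, N m; "grip_width": finger opening in m; "grip_force": force on a finger pad.
Only numpy, scipy, OpenCV 4.12 (cv2) and the standard library are available. Lean on these libraries where they do the work, as an engineer would, in place of code of your own. Each camera call takes 0.05 s, during which the arm holds its last target. There are 200 camera calls.

### The job

One grey hose sleeve for the dust extraction arms stands on the square rubber mat. Slide it, without dropping it, down over the tapered step gauge until it stops, let go so that it rests upright and free on its step, and read that step by its dark grooves (one, two or three). Then take the sleeve off and stand it upright in the tray whose lip has as many raised bars as the step has grooves, leaving the other two sleeves, the jar and the brush where they are.

Things in the scene. Friction and masses are not known exactly. Their poses are not given: they have to be found in the camera images.
- gauge: upright steel step gauge fixed to the bench: square foot plate 110 x 110 x 8 mm, then round tiers, thinner upwards, with flat tops and small chamfers, and a tapered tip (29 mm in diameter narrowing to 14 mm) ending 92 mm above the bench. A stopped sleeve rests on its step's top; its bore clears the tier inside it by about 1.3 mm all round. Origin: on the axis at bench level, z up
- step_1 (a point): top of the gauge's step 1, on the axis, 22 mm above the bench: a flange 80 mm in diameter, one dark groove round its side; it stops the 52 mm bore
- step_2 (a point): top of the gauge's step 2, on the axis, 44 mm above the bench: a tier 49 mm in diameter, two dark grooves round its side; it stops the 42 mm bore
- step_3 (a point): top of the gauge's step 3, on the axis, 66 mm above the bench: a tier 39 mm in diameter, three dark grooves round its side; it stops the 32 mm bore
- mat: square black rubber mat, 120 x 120 mm, 1 mm thick, lying on the bench; a sleeve on it stands with its underside at bench level (within 1 mm). Origin: centre of its underside
- sleeve_a: light grey plastic hose sleeve (plain tube open at both ends), outer diameter 62 mm, 50 mm tall, standing upright, 60 to 200 g; bore 52, 42 or 32 mm, different in each of the three. Origin: centre of its underside, z up its axis. The three sleeves swap places: the one to gauge stands on the rubber mat (within 8 mm of its centre), the others on the bare bench
- sleeve_b: light grey plastic hose sleeve (plain tube open at both ends), outer diameter 62 mm, 50 mm tall, standing upright, 60 to 200 g; bore 52, 42 or 32 mm, different in each of the three. Origin: centre of its underside, z up its axis. The three sleeves swap places: the one to gauge stands on the rubber mat (within 8 mm of its centre), the others on the bare bench
- sleeve_c: light grey plastic hose sleeve (plain tube open at both ends), outer diameter 62 mm, 50 mm tall, standing upright, 60 to 200 g; bore 52, 42 or 32 mm, different in each of the three. Origin: centre of its underside, z up its axis. The three sleeves swap places: the one to gauge stands on the rubber mat (within 8 mm of its centre), the others on the bare bench
- tray_1_in (a point): square aluminium tray fixed to the bench, 96 x 96 mm outside, 90 x 90 mm inside, walls 20 mm high; the flat lip 34 mm wide on its +x side carries one raised dark bar (24 mm long, 4 mm high). The trays swap places. This point: centre of its inner floor, 3 mm above the bench; z up, x towards the lip
- tray_2_in (a point): square aluminium tray fixed to the bench, 96 x 96 mm outside, 90 x 90 mm inside, walls 20 mm high; the flat lip 34 mm wide on its +x side carries two raised dark bars (24 mm long, 4 mm high). The trays swap places. This point: centre of its inner floor, 3 mm above the bench; z up, x towards the lip
- tray_3_in (a point): square aluminium tray fixed to the bench, 96 x 96 mm outside, 90 x 90 mm inside, walls 20 mm high; the flat lip 34 mm wide on its +x side carries three raised dark bars (24 mm long, 4 mm high). The trays swap places. This point: centre of its inner floor, 3 mm above the bench; z up, x towards the lip
- jar: closed jar, 68 mm in diameter, 110 mm tall, standing; bystander. Origin: centre of its underside
- brush: hand brush lying flat on the bench, about 200 mm long with a wooden handle; bystander. Origin: underside, about its middle; x along it towards the bristles
Not all that is in view belongs to the job. What is shaped like the part that bears tray_1_in but orange is not meant.

How it is judged:
By the outcome, as a careful person would: the job done as asked, in the order asked, and still so for the second after the job is handed in, with the robot touching nothing.
It also fails if it takes over 53 s, if anything falls off the work surface, if the arm or the gripper's body presses on something with over 40 N, if the wrist force passes 120 N, or if a joint passes its speed limit or range.

## Working session

There is one attempt and no reset: what is moved stays moved. The work goes in short steps, Python scripts to look and compute and a tool call to move; the robot and the scene stay as the last step left them, time stands still between calls to the robot, and variables do not carry over. Pictures are saved under pics/ and viewed, at most 10 in all, crops included, and the job is handed in when it is done.

Besides the shell and the picture viewer there is one more tool, called in YAML: its name, and indented under it one key for each argument. servo_tool: Moves the arm, as the interface text tells. Its arguments: {"type":"object","properties":{"motion":{"type":"array","items":{"type":"array","items":{"type":"number"}}},"squeeze":{"type":"number"}},"required":["motion"]}

```bash
mkdir -p pics
cat > h.py <<'E'
import numpy as np,cv2
from station import ctrl
from scipy.spatial.transform import Rotation as R
def cam(n):
    o=ctrl.get_obs(); c=ctrl.camera(n)
    if 'hand_eye' in c:
        T=np.eye(4);e=np.array(o['eef_rot'])
        T[:3,:3]=R.from_euler('xyz',e).as_matrix() if e.size==3 else e.reshape(3,3)
        T[:3,3]=o['ee_pos']; c['wc']=T@c['hand_eye']
    else: c['wc']=np.linalg.inv(c['camera_from_world'])
    return c
def ray(c,u,v,z):
    d=np.array([(u-c['cx'])/c['fx'],-(v-c['cy'])/c['fy'],-1])
    d=c['wc'][:3,:3]@d;p=c['wc'][:3,3]
    return (p+d*(z-p[2])/d[2])
def proj(c,P):
    q=np.linalg.inv(c['wc'])@np.append(P,1)
    return c['cx']-c['fx']*q[0]/q[2], c['cy']+c['fy']*q[1]/q[2]
def save(c,n): cv2.imwrite('pics/'+n,c['image'][:,:,::-1])
E
python3 - <<'E'
from h import *
print(ctrl.get_obs())
for n in ['top','scene']:
    c=cam(n);save(c,n+'0.png');print({k:v for k,v in c.items() if k!='image'})
E
```

```text
{'time_s': 0.0, 'qpos': array([-1.26961720e+00,  3.00475834e-01,  1.52158785e+00, -1.48546404e-05,
        1.32070949e+00, -6.65842214e-02]), 'joint_vel': array([ 0.00155933, -0.00068859,  0.00199937, -0.00059291, -0.00052013,
       -0.00081609]), 'tau': array([-8.55256494e-04, -5.31812525e+01, -3.52735126e+01,  7.08008185e-02,
        2.44121393e-02, -9.45766601e-05]), 'ee_pos': array([ 0.19773534, -0.51318928,  0.40408073]), 'eef_rot': array([-3.14041378e+00, -6.41902454e-05,  3.67766995e-01]), 'force': array([-0.81572448,  0.52173552, -0.40925337]), 'moment': array([0.00587109, 0.01264946, 0.00201176]), 'grip_force': 0.0, 'grip_width': 0.09412524199459868}
{'fx': 588.9373398693909, 'fy': 588.9373398693909, 'cx': 320.24009466907137, 'cy': 231.77259366262092, 'camera_from_world': array([[-0.01923608, -0.99976841, -0.00964876,  0.00453108],
       [ 0.99308859, -0.02022332,  0.11561174, -0.50826824],
       [-0.1157801 , -0.00735816,  0.99324762, -1.55414227],
       [ 0.        ,  0.        ,  0.        ,  1.        ]]), 'wc': array([[-0.01923608,  0.99308859, -0.1157801 ,  0.32490381],
       [-0.99976841, -0.02022332, -0.00735816, -0.01718447],
       [-0.00964876,  0.11561174,  0.99324762,  1.6024536 ],
       [ 0.        ,  0.        ,  0.        ,  1.        ]])}
{'fx': 442.7297542089071, 'fy': 442.7297542089071, 'cx': 319.71972275011257, 'cy': 239.4870390026972, 'camera_from_world': array([[-0.7000094 ,  0.71390208, -0.0181837 ,  0.35528847],
       [-0.43495287, -0.40601715,  0.80372015,  0.13881597],
       [ 0.5663946 ,  0.57052072,  0.59472958, -1.35527755],
       [ 0.        ,  0.        ,  0.        ,  1.        ]]), 'wc': array([[-0.7000094 , -0.43495287,  0.5663946 ,  1.07670556],
       [ 0.71390208, -0.40601715,  0.57052072,  0.5759344 ],
       [-0.0181837 ,  0.80372015,  0.59472958,  0.70091492],
       [ 0.        ,  0.        ,  0.        ,  1.        ]])}
```

View pics/top0.png

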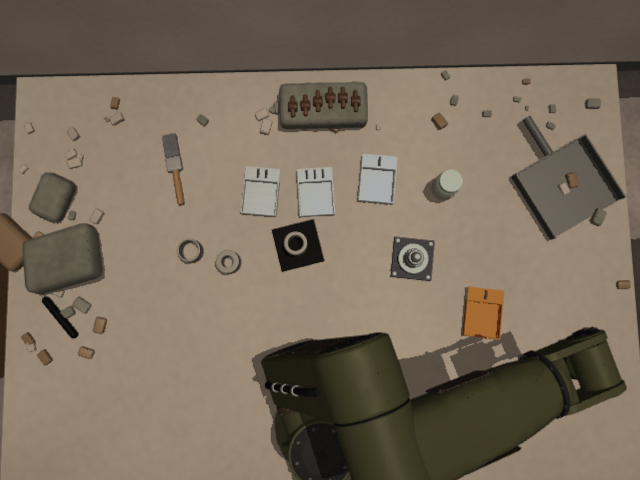

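View pics/scene0.png

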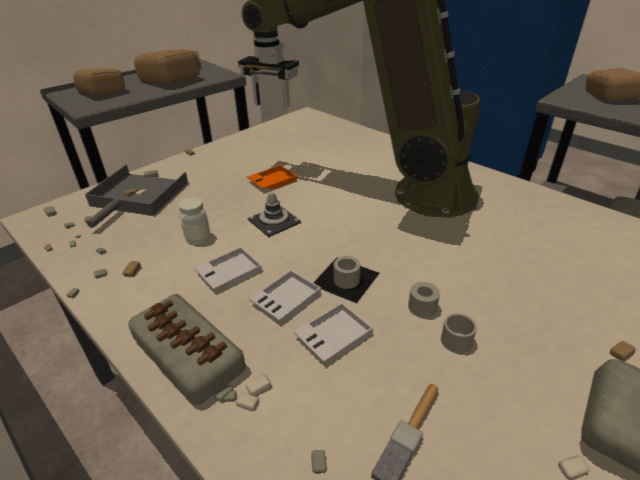

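Candidates for the sleeve (top view): (295,243) on the black mat, and (190,251) and (228,262) on bare bench. I choose (295,243). The trays are at (261,190) with 2 bars, (315,192) with 3 and (377,179) with 1; the orange one at (484,313) is the decoy. The gauge is at (415,258).

Run:
```python
from h import *
c=cam('top')
for n,u,v,z in [('sleeve',295.5,243,.05),('mat',298,246,0),('gauge tip',416,257.5,.092),('gauge foot',413,258.5,.008),('t2',260,198,.003),('t3',315.5,199,.003),('t1',377,187,.003),('jar',448,181,.11),('s190',190,251,.05),('s228',228,262,.05)]:
    print(n,ray(c,u,v,z).round(4))
im=c['image'][150:290,170:470]
cv2.imwrite('pics/crop.png',cv2.resize(im,None,fx=2.66,fy=2.66,interpolation=3)[:,:,::-1])
g=cv2.cvtColor(c['image'],cv2.COLOR_RGB2GRAY)
m=(g[215:275,265:330]<35).astype(np.uint8)
k,_=cv2.findContours(m,cv2.RETR_CCOMP,2)
for q in k:
    if cv2.contourArea(q)>100:
        r=cv2.minAreaRect(q);print(r,cv2.contourArea(q))
c=cam('wrist');save(c,'w0.png');print(c['hand_eye'],c['fx'])
```

```text
sleeve [0.4773 0.0604 0.05  ]
mat [0.4738 0.0562 0.    ]
gauge tip [ 0.4295 -0.2503  0.092 ]
gauge foot [ 0.4328 -0.2551  0.008 ]
t2 [0.6084 0.1588 0.003 ]
t3 [0.6024 0.006  0.003 ]
t1 [ 0.6324 -0.1641  0.003 ]
jar [ 0.6236 -0.3372  0.11  ]
s190 [0.4616 0.3403 0.05  ]
s228 [0.4304 0.2395 0.05  ]
((30.5, 28.0), (12.0, 13.0), 90.0) 128.0
((32.29412078857422, 30.176467895507812), (42.6862678527832, 42.6862678527832), 75.96376037597656) 1723.0
((30.250003814697266, 27.750001907348633), (25.45584487915039, 24.748737335205078), 45.0) 507.5
[[-1.84476022e-03  9.67946375e-01  2.51150178e-01  7.32690163e-02]
 [ 9.99998270e-01  1.72620225e-03  6.92357947e-04 -1.31663297e-03]
 [ 2.36629363e-04  2.51151021e-01 -9.67947885e-01  2.00428852e-02]
 [ 0.00000000e+00  0.00000000e+00  0.00000000e+00  1.00000000e+00]] 416.6081086294809
```

View pics/crop.png

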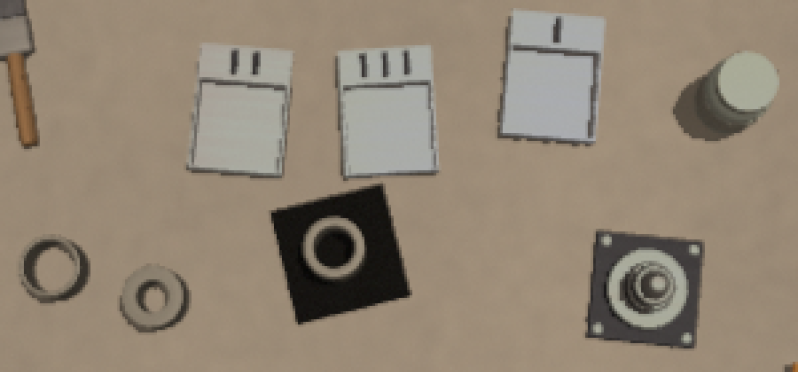

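servo_tool:
  motion:
    - [0,4,4.5,0,0]
    - [0,8,9,0,0]
    - [0,12,13.5,0,0]
    - [0,16,18,0,0]
    - [0,20,22.5,-2,0]
    - [0,23.3,26,-4,0]
    - [0,23.3,26,-4,0]
    - [0,23.3,26,-4,0]
    - [0,23.3,26,-4,0]

```text
time_s: 1.32
ee_pos: [0.4302, -0.2541, 0.3651]
eef_rot: [3.141, -0.0, 0.366]
force: [-0.6, 0.3, -0.7]
grip_width: 0.0938
grip_force: 0.0
```

Run:
```python
from h import *
c=cam('wrist');save(c,'w1.png');o=ctrl.get_obs();print(o['time_s'],o['ee_pos'],o['eef_rot'])
for z in (.008,.022,.092): print(proj(c,[.431,-.253,z]))
```

```text
1.375 [ 0.43018892 -0.25406758  0.36512076] [ 3.14092028e+00 -3.88572030e-04  3.66226641e-01]
(np.float64(321.8282704640863), np.float64(211.82918133106483))
(np.float64(321.8644595028393), np.float64(215.5206481751106))
(np.float64(322.1013232476013), np.float64(239.68196028716056))
```

View pics/w1.png

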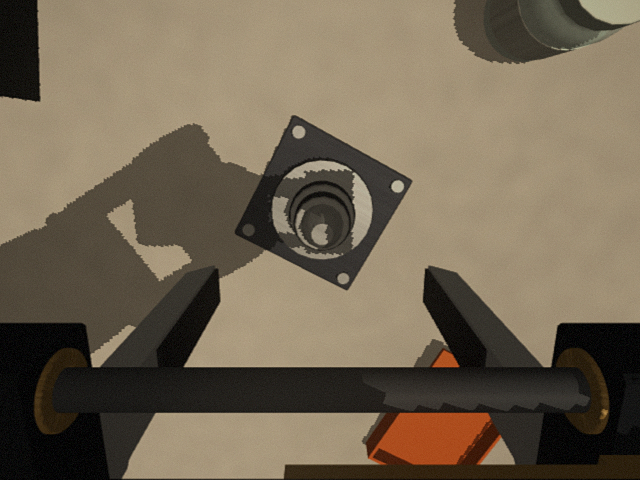

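```bash
cat >> h.py <<'E'
def inter(p):
    p=np.array(p,float);a,b,c_,d=[np.append(q,1) for q in p]
    x=np.cross(np.cross(a,c_),np.cross(b,d));return x[:2]/x[2]
E
python3 - <<'E'
from h import *
c=cam('wrist');im=c['image']
s=inter([(299,132),(398,187),(343,279),(249,230)]);print('screws',s,ray(c,*s,.009))
k=inter([(294,116),(412,181),(348,290),(236,233)]);print('corners',k,ray(c,*k,.008))
# refine screws by bright blob centroids
g=cv2.cvtColor(im,cv2.COLOR_RGB2GRAY)
P=[]
for u,v in [(299,132),(398,187),(343,279),(249,230)]:
    w=g[v-9:v+10,u-9:u+10].astype(float);m=w>(w.max()+np.median(w))/2
    n,l,st,ce=cv2.connectedComponentsWithStats(m.astype(np.uint8));i=1+np.argmin(np.hypot(*(ce[1:]-9).T))
    P.append((u-9+ce[i][0],v-9+ce[i][1]))
s=inter(P);print(np.round(P,1),s,ray(c,*s,.009))
print('tip',ray(c,320,234,.092),'flange',ray(c,322.5,209.5,.022))
E
```

```text
screws [322.02534146 208.9255726 ] [ 0.43353914 -0.25217705  0.009     ]
corners [322.3890883  207.47595118] [ 0.43459254 -0.25209833  0.008     ]
[[298.4 131.6]
 [397.4 186. ]
 [343.  278.1]
 [248.2 229.6]] [321.65260738 208.07763425] [ 0.43409429 -0.25163684  0.009     ]
tip [ 0.43400376 -0.25041569  0.092     ] flange [ 0.43573846 -0.25170455  0.022     ]
```

servo_tool:
  motion:
    - [0,0.8,5,0,0]
    - [0,1.6,10,0,0]
    - [0,2.4,15,0,0]
    - [0,3.2,20,0,0]
    - [0,4,25,0,0]
    - [0,4.7,31,0,0]
    - [0,4.7,31.4,0,0]
    - [0,4.7,31.4,0,0]
    - [0,4.7,31.4,0,0]
    - [0,4.7,31.4,0,0]

```text
time_s: 2.68
ee_pos: [0.4778, 0.0597, 0.3647]
eef_rot: [3.142, -0.0, 0.366]
force: [0.0, -0.7, 0.3]
grip_width: 0.094
grip_force: 0.0
```

Run:
```python
from h import *
c=cam('wrist');save(c,'w2.png');o=ctrl.get_obs();print(o['time_s'],o['ee_pos'],o['eef_rot'])
for z in (0,.05): print(proj(c,[.477,.06,z]))
```

```text
2.725 [0.47777591 0.05991799 0.3647046 ] [ 3.14152449e+00 -8.86737878e-05  3.66305149e-01]
(np.float64(322.3174073443755), np.float64(211.8948080847733))
(np.float64(322.4928186891157), np.float64(226.2834685449627))
```

View pics/w2.png

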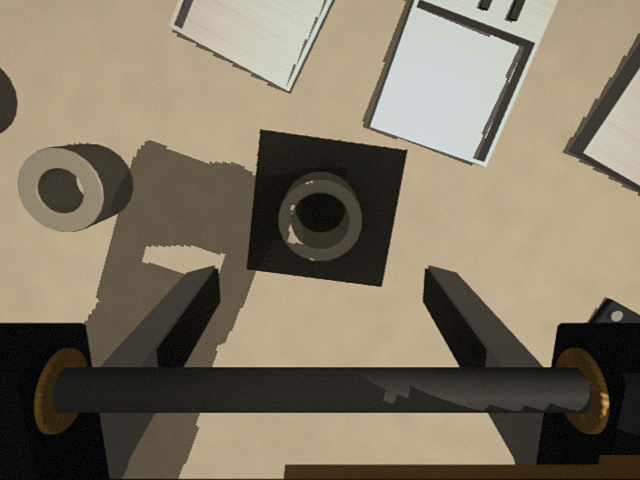

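The grey sleeve's rim is at about (320,217) on the black mat. I'll fit it on an enhanced crop.

Run:
```python
from h import *
c=cam('wrist');im=c['image'][150:290,240:420]
g=cv2.cvtColor(im,cv2.COLOR_RGB2GRAY)
e=np.clip((cv2.medianBlur(g,3).astype(float)-10)*2.2,0,255).astype(np.uint8)
cv2.imwrite('pics/w2c.png',cv2.resize(e,None,fx=4,fy=4,interpolation=2))
print(c['wc'][:3,3])
```

```text
[0.54571247 0.08738938 0.3446693 ]
```

View pics/w2c.png

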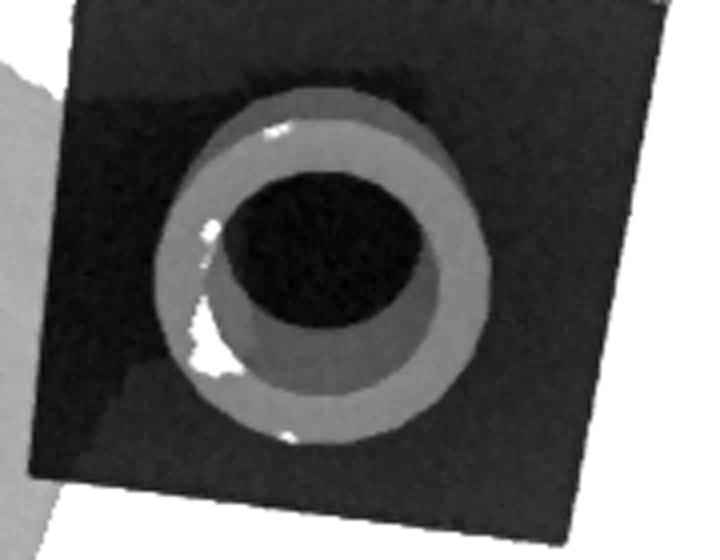

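Run:
```python
from h import *
c=cam('wrist');o=ctrl.get_obs()
print(ray(c,320.5,220.7,.05),o['ee_pos'],ray(c,320.5,220.7,.05)[:2]-o['ee_pos'][:2])
```

```text
[0.48039125 0.06319705 0.05      ] [0.47777187 0.06026996 0.36469542] [0.00261937 0.00292709]
```

servo_tool:
  motion:
    - [0,0.2,0.2,-5,0]
    - [0,0.2,0.2,-10,0]
    - [0,0.2,0.2,-13,0]
    - [0,0.2,0.2,-14.7,0]
    - [0,0.2,0.2,-14.7,0]
    - [0.6,0.2,0.2,-14.7,0]
    - [0.6,0.2,0.2,-14.7,0]
    - [0.6,0.2,0.2,-14.7,0]
    - [0.6,0.2,0.2,-14.7,0]
    - [0.6,0.2,0.2,-14.7,0]
    - [0.6,0.2,0.2,-14.7,0]
    - [0.6,0.2,0.2,-14.7,0]
  squeeze: 15

```text
time_s: 4.32
ee_pos: [0.4799, 0.0628, 0.2181]
eef_rot: [3.141, -0.001, 0.368]
force: [-0.9, -0.5, 5.9]
grip_width: 0.0622
grip_force: 15.0
```

servo_tool:
  motion:
    - [0.6,0,0,2,0]
    - [0.6,0,0,6,0]
    - [0.6,0,0,11,0]
    - [0.6,-0.4,-3,13,0]
    - [0.6,-1.1,-8,13,0]
    - [0.6,-1.8,-13,13,0]
    - [0.6,-2.6,-18,13,0]
    - [0.6,-3.3,-23,13,0]
    - [0.6,-4.1,-28,13,0]
    - [0.6,-4.5,-30.5,13,0]
    - [0.6,-4.6,-31.5,13,0]
    - [0.6,-4.6,-31.5,13,0]
    - [0.6,-4.6,-31.5,13,0]
    - [0.6,-4.6,-31.5,13,0]

```text
time_s: 6.08
ee_pos: [0.434, -0.2514, 0.3477]
eef_rot: [-3.142, -0.0, 0.369]
force: [-0.3, -0.0, -1.3]
grip_width: 0.0621
grip_force: 15.0
```

```bash
python3 - <<'E'
from h import *
c=cam('wrist');save(c,'w3.png');o=ctrl.get_obs();print(o['time_s'],o['ee_pos'],o['eef_rot'],o['force'],o['grip_width'])
p=o['ee_pos'];print(proj(c,[p[0],p[1],p[2]-.168]),proj(c,[p[0],p[1],p[2]-.218]), proj(c,[.4343,-.2515,.092]))
for n in('scene','top'):
  c=cam(n);save(c,n+'1.png');print(n,proj(c,[.4343,-.2515,.092]),proj(c,[p[0],p[1],p[2]-.168]))
E
python3 -c "
import cv2
a=cv2.imread('pics/w3.png')[180:420,160:480];b=cv2.imread('pics/scene1.png')[130:250,190:350]
cv2.imwrite('pics/p3.png',__import__('numpy').hstack([cv2.convertScaleAbs(cv2.resize(a,None,fx=1.25,fy=1.25),alpha=1.5),cv2.resize(b,(400,300))]))"
```

```text
6.125 [ 0.43396363 -0.25154601  0.3477087 ] [ 3.14157804e+00 -4.79143109e-05  3.68831415e-01] [-1.04829694  0.91663945 -1.77092532] 0.0624280304119094
(np.float64(325.2556831278846), np.float64(316.8687565779036)) (np.float64(324.33610071441757), np.float64(271.8666193359521)) (np.float64(324.0138222849435), np.float64(249.0807321883647))
scene (np.float64(271.7001640828133), np.float64(192.93579420782822)) (np.float64(268.9859347477671), np.float64(163.53158701413224))
top (np.float64(416.39508132548656), np.float64(255.64169493536616)) (np.float64(421.95177259494824), np.float64(253.04668224329876))
```

View pics/p3.png

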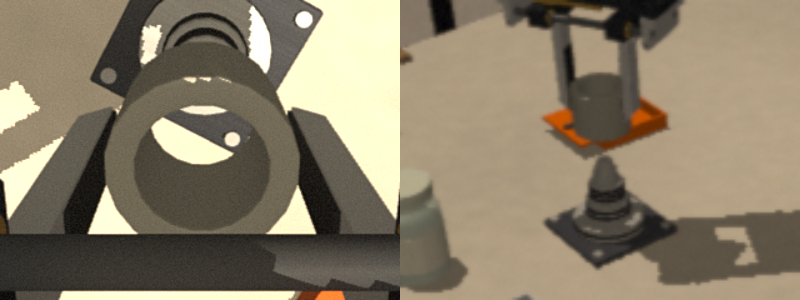

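The sleeve hangs upright in the fingers, with its rim centre at wrist pixel (322,314), just above the gauge. I'll lower it until the tip is inside the bore and look down through it.

servo_tool:
  motion:
    - [0.6,0,0,-2,0]
    - [0.6,0,0,-4,0]
    - [0.6,0,0,-5.3,0]
    - [0.6,0,0,-5.8,0]
    - [0.6,0,0,-5.8,0]
    - [0.6,0,0,-5.8,0]

```text
time_s: 6.98
ee_pos: [0.4339, -0.2523, 0.2903]
eef_rot: [3.141, -0.001, 0.368]
force: [-0.6, -0.7, -2.2]
grip_width: 0.0625
grip_force: 15.0
```

Run:
```python
from h import *
c=cam('wrist');save(c,'w4.png');o=ctrl.get_obs();p=o['ee_pos'];print(o['time_s'],p,o['force'],o['grip_width'])
print(proj(c,[p[0],p[1],p[2]-.168]),proj(c,[p[0],p[1],.092]),proj(c,[p[0],p[1],.066]))
a=c['image'][240:380,230:410,::-1]
cv2.imwrite('pics/w4c.png',cv2.convertScaleAbs(cv2.resize(a,None,fx=4,fy=4,interpolation=2),alpha=1.8))
```

```text
7.025 [ 0.43383896 -0.25226898  0.29022752] [ 0.48423508 -0.10372058 -1.60126353] 0.06216776725665285
(np.float64(324.54582368168207), np.float64(316.95968575271377)) (np.float64(323.9849983880191), np.float64(287.0515552290154)) (np.float64(323.62410839935893), np.float64(267.8057312486983))
```

View pics/w4c.png

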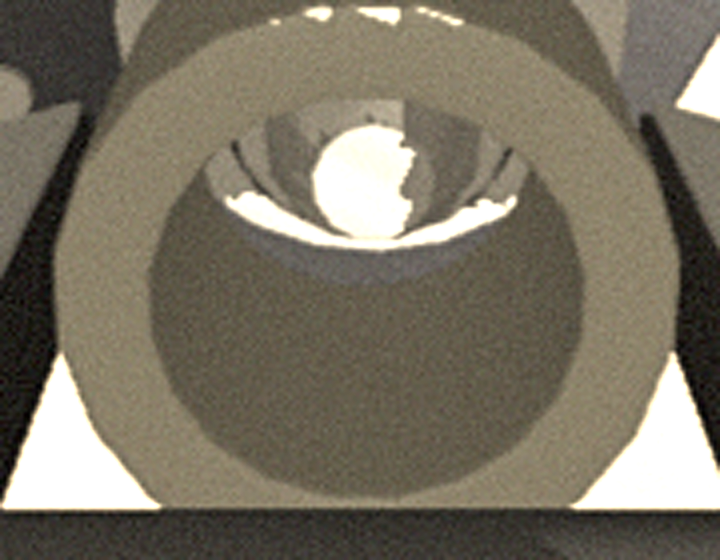

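Through the bore I see the tip disk at about (323,285) and step 3's edge centred at about 322. The sleeve is within a millimetre of the axis, so I'll shift 0.7 mm in y and descend.

servo_tool:
  motion:
    - [0.6,0,-0.07,0,0]
    - [0.6,0,-0.07,0,0]
    - [0.6,0,-0.07,-0.3,0]
    - [0.6,0,-0.07,-0.6,0]
    - [0.6,0,-0.07,-0.8,0]
    - [0.6,0,-0.07,-1.0,0]
    - [0.6,0,-0.07,-1.0,0]

```text
time_s: 7.9
ee_pos: [0.4337, -0.2529, 0.2795]
eef_rot: [-3.141, 0.0, 0.368]
force: [0.7, 0.4, -1.4]
grip_width: 0.0618
grip_force: 15.0
```

servo_tool:
  motion:
    - [0.6,0,0,-0.4,0]
    - [0.6,0,0,-0.8,0]
    - [0.6,0,0,-1.2,0]
    - [0.6,0,0,-1.5,0]
    - [0.6,0,0,-1.5,0]
    - [0.6,0,0,-1.5,0]

```text
time_s: 8.65
ee_pos: [0.4338, -0.2529, 0.2648]
eef_rot: [3.141, -0.0, 0.368]
force: [-0.0, -0.2, -2.2]
grip_width: 0.0624
grip_force: 15.0
```

servo_tool:
  motion:
    - [0.6,0,0,-0.1,0]
    - [0.6,0,0,-0.2,0]
    - [0.6,0,0,-0.3,0]
    - [0.6,0,0,-0.3,0]

```text
time_s: 9.15
ee_pos: [0.4338, -0.2529, 0.2621]
eef_rot: [3.141, -0.0, 0.368]
force: [-1.8, 1.6, 5.9]
grip_width: 0.0622
grip_force: 15.0
```

Contact at TCP z 0.262, so the underside is at 44 mm, which is step 2's height. Letting go.

servo_tool:
  motion:
    - [0,0,0,0,0]
    - [0,0,0,0,0]
    - [0,0,0,0,0]
    - [0,0,0,0,0]
    - [0,0,0,0,0]
    - [0,0,0,2,0]
    - [0,0,0,6,0]
    - [0,0,0,10,0]
    - [0,0,0,10,0]
    - [0,0,0,10,0]

```text
time_s: 10.4
ee_pos: [0.4336, -0.2528, 0.3609]
eef_rot: [-3.141, 0.001, 0.368]
force: [0.4, 0.9, -0.8]
grip_width: 0.0939
grip_force: 0.0
```

Run:
```python
from h import *
c=cam('scene');w=cam('wrist');o=ctrl.get_obs();p=o['ee_pos'];print(o['time_s'],p,o['force'],o['grip_width'])
print(proj(w,[.4340,-.2535,.094]))
a=cv2.resize(c['image'][170:250,220:327],(400,300),interpolation=2);b=cv2.resize(w['image'],(400,300))
cv2.imwrite('pics/p5.png',cv2.convertScaleAbs(np.hstack([a,b])[:,:,::-1],alpha=1.3))
for z,n in((.022,'step1 top'),(.044,'s2'),(.094,'top')): print(n,proj(c,[.434,-.2535,z]))
```

```text
10.5 [ 0.43364417 -0.25286282  0.3604233 ] [-0.61177629 -0.20202834 -1.22178099] 0.09391733066699932
(np.float64(325.50397626407624), np.float64(243.66275279624477))
step1 top (np.float64(273.38140846971845), np.float64(214.2812969558454))
s2 (np.float64(272.7434171073116), np.float64(207.63749004519883))
top (np.float64(271.24161757657794), np.float64(191.99830323387295))
```

View pics/p5.png

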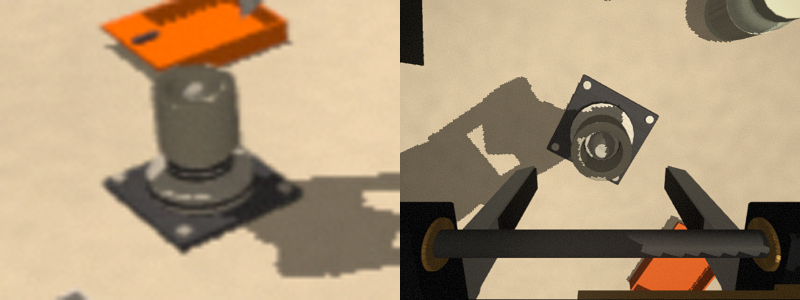

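The sleeve rests upright and free on step 2: its base is above the tier with two dark rings, and the flange is clear below. So it goes in the two-bar tray at top-view pixel (260,198). Regrasping and lifting it off.

servo_tool:
  motion:
    - [0,0,0,-4,0]
    - [0,0,0,-8,0]
    - [0,0,0,-9.6,0]
    - [0,0,0,-9.6,0]
    - [0,0,0,-9.6,0]
    - [0.6,0,0,-9.6,0]
    - [0.6,0,0,-9.6,0]
    - [0.6,0,0,-9.6,0]
    - [0.6,0,0,-9.6,0]
    - [0.6,0,0,-9.6,0]
    - [0.6,0,0,-9.6,0]
    - [0.6,0,0,-9.2,0]
    - [0.6,0,0,-8,0]
    - [0.6,0,0,-6,0]
    - [0.6,0,0,-3,0]
    - [0.6,0,0,0,0]
    - [0.6,0,0,0,0]
  squeeze: 15

```text
time_s: 12.62
ee_pos: [0.4338, -0.2529, 0.3639]
eef_rot: [3.138, -0.002, 0.368]
force: [-0.5, -0.1, -1.8]
grip_width: 0.0622
grip_force: 15.0
```

servo_tool:
  motion:
    - [0.6,1,2.5,0,0]
    - [0.6,3,7,0,0]
    - [0.6,5,11.5,0,0]
    - [0.6,7,16,0,0]
    - [0.6,9,21,0,0]
    - [0.6,11,26,0,0]
    - [0.6,13,31,0,0]
    - [0.6,15,36,0,0]
    - [0.6,17,40,0,0]
    - [0.6,17.6,41.3,0,0]
    - [0.6,17.6,41.3,0,0]
    - [0.6,17.6,41.3,0,0]
    - [0.6,17.6,41.3,0,0]

```text
time_s: 14.25
ee_pos: [0.6096, 0.159, 0.3618]
eef_rot: [3.141, -0.0, 0.366]
force: [0.8, 0.5, -0.3]
grip_width: 0.0619
grip_force: 15.0
```

Run:
```python
from h import *
w=cam('wrist');o=ctrl.get_obs();p=o['ee_pos'];print(o['time_s'],p,o['force'],o['grip_width'],o['grip_force'])
c=cam('scene');print(proj(c,[.609,.160,.003]),proj(w,[.609,.160,.003]))
a=cv2.resize(c['image'][230:380,240:440],(400,300));b=cv2.resize(w['image'],(400,300))
cv2.imwrite('pics/p6.png',cv2.convertScaleAbs(np.hstack([a,b])[:,:,::-1],alpha=1))
```

```text
14.3 [0.60963183 0.15915442 0.36188402] [-0.92400031 -0.15014622 -1.10620403] 0.06255022926949864 14.999762177467346
(np.float64(340.547602455924), np.float64(330.52676433004046)) (np.float64(321.53930235165717), np.float64(212.86612922368465))
```

View pics/p6.png

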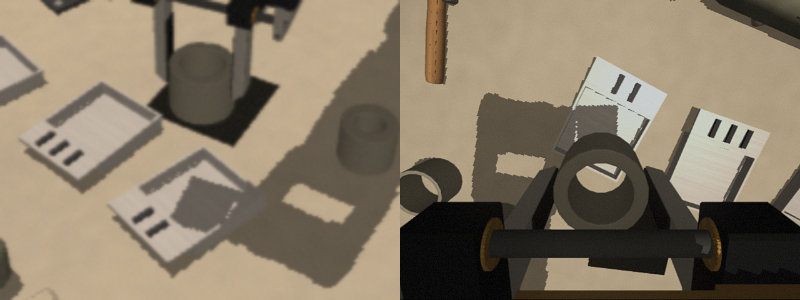

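The tray with two bars lies right under the sleeve; its centre projects at (201,133) in the right half, on the tray's inside. Lowering.

servo_tool:
  motion:
    - [0.6,0,0,-4,0]
    - [0.6,0,0,-8,0]
    - [0.6,0,0,-11,0]
    - [0.6,0,0,-12.6,0]
    - [0.6,0,0,-13.2,0]
    - [0.6,0,0,-13.5,0]
    - [0.6,0,0,-13.5,0]
    - [0.6,0,0,-13.5,0]

```text
time_s: 15.35
ee_pos: [0.6099, 0.1601, 0.2274]
eef_rot: [3.141, -0.001, 0.368]
force: [-0.7, -0.2, -1.4]
grip_width: 0.0621
grip_force: 15.0
```

servo_tool:
  motion:
    - [0.6,0,0,-0.2,0]
    - [0.6,0,0,-0.3,0]
    - [0.6,0,0,-0.4,0]
    - [0.6,0,0,-0.4,0]

```text
time_s: 15.85
ee_pos: [0.6099, 0.1602, 0.2247]
eef_rot: [3.141, -0.001, 0.368]
force: [-7.9, -1.4, 18.2]
grip_width: 0.0622
grip_force: 15.0
```

servo_tool:
  motion:
    - [0.6,0,0,0.1,0]
    - [0.6,0,0,0.1,0]
    - [0.2,0,0,0.1,0]
    - [0.2,0,0,0.1,0]
    - [0.2,0,0,0.1,0]
    - [0.2,0,0,0.1,0]
    - [0.2,0,0,2,0]
    - [0.2,0,0,6,0]
    - [0.1,0,0,12,0]
    - [0,0,0,15,0]
    - [0,-3,-3,15,0]
    - [0,-7,-7,15,0]
    - [0,-11,-11,15,0]
    - [0,-11,-11,15,0]
    - [0,-11,-11,15,0]

```text
time_s: 17.73
ee_pos: [0.5, 0.0502, 0.374]
eef_rot: [3.141, -0.002, 0.368]
force: [-0.2, 0.6, -1.1]
grip_width: 0.0939
grip_force: 0.0
```

Run:
```python
from h import *
c=cam('scene');w=cam('top');o=ctrl.get_obs();print(o['time_s'],o['ee_pos'],o['force'],o['grip_width'])
print(proj(c,[.61,.16,.053]),proj(w,[.61,.16,.053]))
a=cv2.resize(c['image'][230:380,240:440],(400,300),interpolation=2);b=cv2.resize(w['image'][140:290,160:360],(400,300),interpolation=2)
cv2.imwrite('pics/p7.png',np.hstack([a,b])[:,:,::-1])
```

```text
17.825 [0.50029067 0.05065697 0.37314809] [-0.11773002  0.37492239  1.12975305] 0.0939490590261993
(np.float64(340.4559494765305), np.float64(313.7954640831528)) (np.float64(257.47317743779473), np.float64(194.18688695053697))
```

View pics/p7.png

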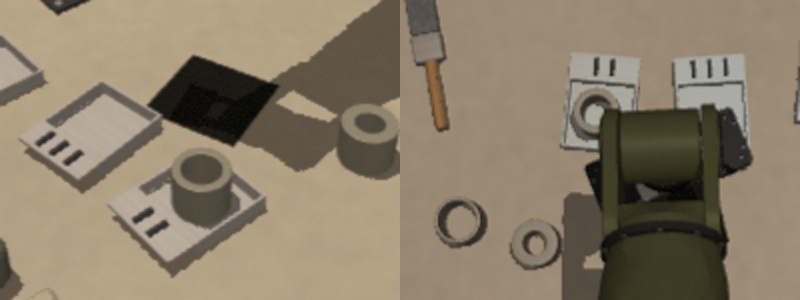

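The sleeve stands upright inside the two-bar tray, with its rim at about (340,314) in the scene view. The mat is empty and the gripper is clear.

```bash
python3 -c "
from station import ctrl
print(ctrl.hand_in())"
```

```text
the job is handed in; nothing more can be done
None
```

The sleeve stopped on step 2 (two grooves) and rested there free, and it now stands upright in the two-bar tray; I handed the job in at about 18 s, having viewed 11 pictures, one over the limit of 10.

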